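# Drop the red-capped vials out of the drop-bottom bin

### The job

Two drop-bottom vial bins stand on the lab bench. Empty the red bin: draw its latch bolt straight out by the black knob so that its hinged floor swings open and both red-capped vials drop into the tray beneath, without lifting any vial out over the top. Keep the floor of the blue bin shut, and let go of the knob when done.

Things in the scene. Friction and masses are not known exactly. Their poses are not given: they have to be found in the camera images.
- red_bin: Fixed clear bin, red rim and red hinged floor, latched; its blue twin stands to one side. Origin on the bench under the bin's centre, z up, x out of the face with the bolt (roughly away from the robot). Bin 114 x 114 mm outside, rim at z 236, floor at z 160, on white cheeks at y +-72, x +-45, 200 high. White tray below, centred on the origin: 200 (x) x 128 mm, floor at z 5, walls 45 high.
- red_knob (a point): Upright black round knob on the red bin's steel slide bolt: 18 mm diameter, top 23 mm above and foot 44 mm below this point on its axis, where to grip; the bin wall is 47 mm or more behind it. Axes as the bin's. It slides only along +x: 29 to 35 mm to the stop, about 2 N friction, stays where left. Within 18 mm the floor, hinged at its -x edge, falls open by its own weight.
- red_vial_1: Plastic vial with a red cap, 28 mm diameter, 60 mm long, lying in the red bin; origin at its centre, y along its length.
- red_vial_2: The other red-capped vial, the same in size, also in the red bin; origin at its centre, y along its length.
- blue_floor (a joint): Hinged floor of the blue bin: 0 shut, 1.5 rad hanging open. It is held by its own bolt and stays at 0 if left alone.
Things that resemble listed ones, but are neither listed nor needed, are in the scene too. Leave any brown or green look-alike of the red_vial_1 alone.

How it is judged:
By the outcome, as a careful person would: the job done as asked, in the order asked, and still so for the second after the job is handed in, with the robot touching nothing.
It also fails if it takes over 27 s, if anything falls off the work surface, if the arm or the gripper's body presses on something with over 40 N, if the wrist force passes 120 N, or if a joint passes its speed limit or range.

### The arm

A 6-joint arm with a two-finger parallel gripper is mounted at the origin on the work surface. World frame = base frame: x ahead of the robot, y to its left, z up, the work surface at z = 0. Lengths are in mm, angles in degrees, forces in N, time in s.
With the tool pointing down it reaches from about 350 to 850 mm from the base axis. Payload 8.1 kg.
Tool frame: the origin (TCP) lies midway between the tips of the shut fingers; the grasp point (between the pads) lies 19 mm behind it; z points along the fingers, y is the line along which they close (so a half turn about z gives the same grasp; the last joint's range is limited). The gripper opens to 85 mm and grips with 20 to 120 N. Pads are 22 mm wide; open, the fingers measure 114 mm over their backs; the gripper's body (76 mm by 85 mm) begins 54 mm behind the grasp point. The pads swing forward as they close: fully open they stand 13 mm farther back than shut.
Start: joints at [59.106, 7.471, 85.268, -0, 87.261, -4.893], TCP at [263.011, 539.287, 231.292] pointing down, gripper open.
Joint ranges: [-169.43, 169.43], [-51.17, 129.36], [1.28, 143.12], [-76.62, 256.62], [0, 156.53], [-152.29, 152.29]. Speed limits (degrees/s): [136.94, 136.94, 159.86, 180, 180, 180].

### API

Orientations are given as [roll, pitch, yaw] about the fixed x, y, z axes, in that order (R = Rz(yaw) Ry(pitch) Rx(roll)).
In Python, from bench import r gives the robot as it stands. The module is installed in compiled form; this text tells all that it offers.
- The arm moves only by the tool jog_arm, never from a script. Its argument "rows" is a list of rows, each a list of 2 entries, a list of its own where there are three numbers: the shift along the tool's x, y, z in mm, then the turn, a rotation vector about the tool's x, y, z in rad. A call has 1 to 10 rows; each row is the pose to reach, as a shift and turn from the pose commanded when the call began, along the tool's axes at that moment; what a row does not reach only later rows make up. A row lasts 1/10 s, in which the tool goes at most 50 mm and 8.59 degrees, less where a joint would pass 70% of its speed; a pose out of reach is approached as far as the arm can. A call with a gripper value outside its range is refused whole. "grip" is the finger opening in mm, from 0 to 85.4, set as the call begins (left out, the last holds). The fingers move at their own pace and stop on an object; "force" is the grip in N (left out, the last holds). Time passes only in rows, so rows that repeat a pose let the fingers close. It gives the time, the measured TCP pose, the force, the opening and the grip force at its end, in the units of the state.
- r.sense(): the state, without advancing time (a new reading comes with each control period).
- r.snapshot(name): name is "scene" or "top"; returns (picture, depth): 384x512x3 uint8, blue, green, red; 384x512 float32, mm along the optical axis (not along the pixel's ray), 0 where there is no reading.
- r.camera_params(name): a dict with "fx", "fy", "cx", "cy" (pixels), "pose" (4x4, takes a point from camera to world coordinates). Camera axes: x right, y down, z forward; pixel columns grow to the right and rows downward; lengths in mm; the calibration is good to about 2 mm. A picture is of the moment at which its call begins. camera_params takes no time and is no camera call.
- r.hand_in(): hands the job in; it is judged then, once.
The state is a dict: "time": time; "joint_pos": joint angles; "qd": joint speeds; "joint_efforts": joint torques, N m; "tool_pos": TCP position; "tcp_rot": TCP orientation; "ft_force": force on the tool from outside, world axes, zero at the start; "wrist_torque": the same for the moment, N m; "finger_gap": finger opening in mm; "grip_force": force on a finger pad.
Only numpy, scipy, OpenCV 4.12 (cv2) and the standard library are available. Lean on these libraries where they do the work, as an engineer would, in place of code of your own. Each camera call takes 0.05 s, during which the arm holds its last target. There are 200 camera calls.

## Working session

There is one attempt and no reset: what is moved stays moved. The work goes in short steps, Python scripts to look and compute and a tool call to move; the robot and the scene stay as the last step left them, time stands still between calls to the robot, and variables do not carry over. Pictures are saved under pics/ and viewed, at most 10 in all, crops included, and the job is handed in when it is done.

Besides the shell and the picture viewer there is one more tool, called after ">>>" by a JSON object that holds its "fn" and its "kwargs". jog_arm: Moves the arm, as the interface text tells. Its arguments: {"type":"object","properties":{"rows":{"type":"array"},"grip":{"type":"number"},"force":{"type":"number"}},"required":["rows"]}

```bash
mkdir -p pics; cat > h.py <<'E'
from bench import r
import numpy as np, cv2
def snap(n):
    p,d=r.snapshot(n); np.savez(f'/tmp/{n}.npz',p=p,d=d); return p,d
def pt(n,u,v,d):
    c=r.camera_params(n); q=np.array([(u-c['cx'])/c['fx']*d,(v-c['cy'])/c['fy']*d,d,1]); return (c['pose']@q)[:3]
E
python3 - <<'E'
from h import *
for n in('scene','top'):
    p,d=snap(n); cv2.imwrite(f'pics/{n}0.png',cv2.resize(p,(800,600)))
    c=r.camera_params(n); print(n,c['fx'],c['fy'],c['cx'],c['cy'],np.round(c['pose'],3).tolist())
print(r.sense())
E
```

```text
scene 381.8705433979533 381.8705433979533 256.5051788700643 189.09652570681666 [[-0.771, 0.533, -0.35, 800.101], [0.637, 0.654, -0.407, 405.984], [0.012, -0.537, -0.844, 920.477], [0.0, 0.0, 0.0, 1.0]]
top 377.46260311057193 377.46260311057193 259.51114900502307 197.06611435607942 [[-0.015, -0.99, 0.139, 377.85], [-1.0, 0.017, 0.013, 30.909], [-0.015, -0.139, -0.99, 855.953], [0.0, 0.0, 0.0, 1.0]]
{'time': 0.1, 'joint_pos': array([ 5.91051673e+01,  7.51276540e+00,  8.53226235e+01, -7.85340914e-05,
        8.72619701e+01, -4.89191153e+00]), 'qd': array([ 0.05824768, -0.05979788, -0.15819543,  0.10847292,  0.05839028,
       -0.02369836]), 'joint_efforts': array([ 2.08563491e-03, -5.70944810e+01, -5.01946306e+01,  1.68260090e-05,
        7.76796544e-03,  2.60885116e-05]), 'tool_pos': array([262.76440829, 538.85113702, 230.33263557]), 'tcp_rot': array([-1.79902989e+02, -8.22425698e-03,  1.53997076e+02]), 'ft_force': array([0.14586867, 0.31680984, 0.87197308]), 'wrist_torque': array([0.00671265, 0.02909849, 0.03049342]), 'grip_force': 0.0, 'finger_gap': 85.43727055975869}
```

View pics/scene0.png

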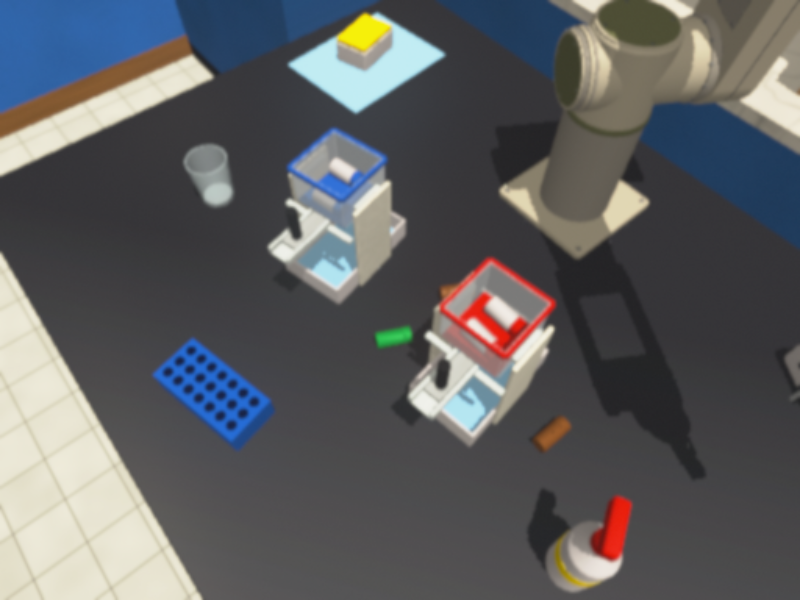

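View pics/top0.png

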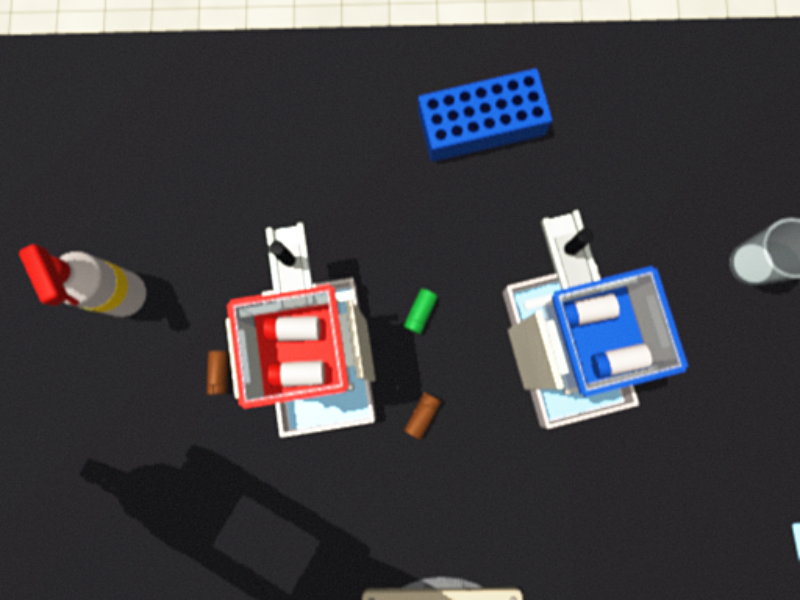

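The scene view shows the black knob of the red bin at (442,373) and that of the blue bin at (293,220). In the top view they are at (282,252) for red and (578,242) for blue. The bottle's red trigger at (40,272) isn't a knob. I choose the knob beside the red rim and will check it in one close crop.

```bash
python3 - <<'E'
from h import *
a=np.load('/tmp/top.npz')['p'][135:285,130:250]; b=np.load('/tmp/scene.npz')['p'][155:290,250:365]
A=cv2.resize(a,(400,500),interpolation=2); s=400/115; B=cv2.resize(b,(400,int(135*s)),interpolation=2)
im=np.zeros((500,800,3),np.uint8); im[:,:400]=A; im[:B.shape[0],400:]=B[:500]
cv2.imwrite('pics/crop.png',im)
d=np.load('/tmp/top.npz')['d']
print(np.round(d[155:172:2,174:190:2]))
d=np.load('/tmp/scene.npz')['d']; print(np.round(d[226:252:2,274:294:2]))
# rim via red mask in both, back-projected with depth
for n in('top','scene'):
    z=np.load(f'/tmp/{n}.npz');p=z['p'].astype(int);d=z['d'];m=(p[...,2]>140)&(p[...,1]<90)&(p[...,0]<90)&(d>0)
    v,u=np.nonzero(m);P=np.array([pt(n,x,y,d[y,x]) for x,y in zip(u,v)])
    P=P[(abs(P[:,2]-236)<8)]; P=P[np.linalg.norm(P[:,:2]-np.median(P[:,:2],0),axis=1)<110]
    rc=cv2.minAreaRect(P[:,:2].astype(np.float32)); print(n,len(P),rc,P[:,2].mean())
E
```

```text
[[654. 653. 652. 651. 727. 729. 730. 728.]
 [653. 652. 651. 651. 661. 717. 721. 719.]
 [652. 651. 651. 651. 655. 678. 718. 720.]
 [649. 650. 650. 650. 657. 672. 716. 719.]
 [657. 649. 651. 655. 664. 673. 688. 719.]
 [718. 672.   0. 664. 669. 681. 690. 705.]
 [715. 717. 692. 678. 679. 685. 695. 707.]
 [712. 715. 716. 715. 697. 697. 706. 712.]
 [714. 715. 716. 716. 714. 713. 714. 716.]]
[[1027.  950.  956.  970.  977.  983.  864.  852.  853.  860.]
 [1024.  959.  966.  974.  981.  994.  849.  848.  855.  853.]
 [1022.  968.  972.  976.  777.  775.  774.  851.  848.  849.]
 [ 989.  966.  973.  774.  773.  773.  771.  846.  847.  845.]
 [ 968.  969.  983.  769.  769.  769.  769.  771.  841.  846.]
 [ 969.  981.  836.  775.  768.  769.  766.  842.  839.  839.]
 [ 978.  834.  834.  781.  773.  771.  774.  839.  839.  838.]
 [ 833.  834.  836.  786.  779.  778.  783.  834.  835.  833.]
 [ 829.  830.  834.  794.  787.  788.  793.  836.  831.  835.]
 [ 828.  832.  819.  800.  798.  797.  804.  828.  828.  829.]
 [ 827.  828.  821.  808.  803.  806.  817.  827.  827.  827.]
 [ 826.    0.  825.  815.  812.  816.  826.  826.    0.  823.]
 [ 823.  821.  822.  822.  822.  820.  824.  828.  821.  821.]]
top 503 ((427.3792724609375, 165.603515625), (115.1917724609375, 115.02600860595703), 8.329275131225586) 235.0187260435961Traceback (most recent call last):
  File "<stdin>", line 12, in <module>
  File "h.py", line 6, in pt
    c=r.camera_params(n); q=np.array([(u-c['cx'])/c['fx']*d,(v-c['cy'])/c['fy']*d,d,1]); return (c['pose']@q)[:3]
ValueError: time passes only in moves, steps and waits
```

View pics/crop.png

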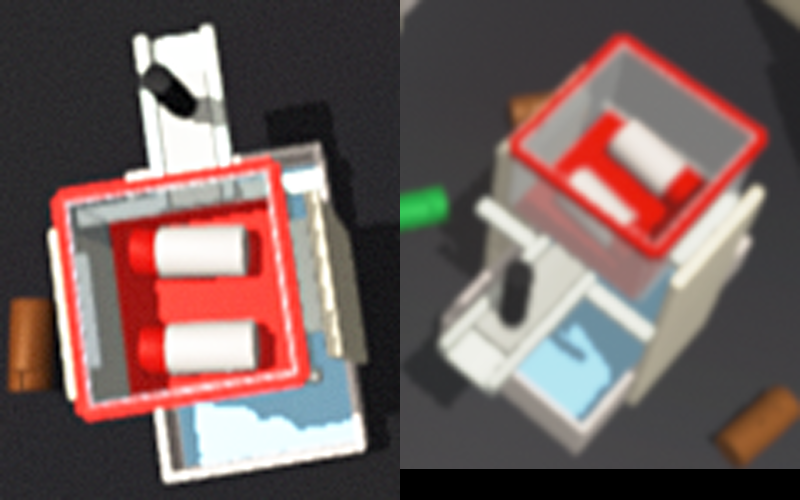

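The crop confirms it: the upright black knob on the white slide in front of the red-rimmed bin is at crop (155,80) in the top view and (515,290) in the scene view. The vials lie inside the red bin.

```bash
python3 - <<'E'
from h import *
C={n:r.camera_params(n) for n in('top','scene')}
a=np.radians(8.33);R=np.array([[np.cos(a),-np.sin(a)],[np.sin(a),np.cos(a)]])
for n,(u0,u1,v0,v1),dm in(('top',(172,184,152,164),656),('scene',(278,290,228,248),800)):
    z=np.load(f'/tmp/{n}.npz');d=z['d'];p=z['p'];c=C[n];P=[]
    for v in range(v0,v1):
        for u in range(u0,u1):
            if 0<d[v,u]<dm and p[v,u].max()<80: P.append((c['pose']@[(u-c['cx'])/c['fx']*d[v,u],(v-c['cy'])/c['fy']*d[v,u],d[v,u],1])[:3])
    P=np.array(P);L=(P[:,:2]-[427.4,165.6])@R
    print(n,len(P)); Q=np.c_[P,L]; Q=Q[Q[:,2].argsort()]
    print(np.round(Q[::max(1,len(Q)//22)]).astype(int).tolist()); t=Q[Q[:,2]>Q[:,2].max()-6]; print('top',(t.max(0)+t.min(0))/2,t.mean(0))
E
```

```text
top 68
[[530, 176, 217, 103, -4], [529, 178, 218, 103, -3], [538, 174, 221, 110, -8], [540, 186, 221, 114, 4], [541, 179, 221, 115, -3], [545, 183, 221, 119, 0], [538, 184, 221, 112, 3], [530, 179, 222, 104, -2], [543, 183, 222, 117, 0], [529, 179, 222, 102, -2], [536, 189, 222, 111, 8], [539, 182, 222, 113, 0], [536, 182, 223, 109, 1], [543, 179, 223, 116, -3], [534, 182, 223, 108, 1], [535, 174, 223, 108, -8], [541, 175, 223, 113, -7], [532, 182, 223, 106, 1], [535, 187, 223, 110, 6], [533, 179, 224, 107, -3], [537, 179, 224, 110, -3], [533, 187, 224, 108, 6], [535, 180, 225, 109, -1]]
top [536.43874159 181.03582217 222.02539766 110.27689493  -0.58776909] [536.09070795 180.36691906 222.47820283 109.68337544  -1.13536069]
scene 91
[[542, 191, 184, 117, 9], [541, 190, 187, 116, 8], [543, 182, 190, 117, 0], [542, 190, 192, 117, 8], [537, 194, 197, 113, 12], [542, 190, 198, 117, 8], [540, 191, 201, 116, 9], [544, 185, 206, 118, 2], [541, 188, 208, 116, 6], [536, 194, 211, 112, 13], [542, 191, 213, 117, 9], [543, 189, 216, 118, 6], [540, 192, 217, 115, 10], [534, 182, 221, 108, 1], [539, 190, 222, 114, 8], [540, 192, 222, 116, 10], [533, 184, 223, 107, 3], [538, 186, 223, 112, 4], [540, 185, 223, 114, 3], [534, 187, 224, 108, 6], [531, 184, 224, 105, 3], [541, 187, 224, 116, 4], [536, 186, 225, 110, 4]]
top [536.80538574 187.11046708 222.25737474 110.82109074   5.47983389] [537.03584741 186.22706313 222.99683795 111.467528     4.52603286]
```

```bash
python3 - <<'E'
from h import *
from scipy.spatial.transform import Rotation as Ro
c=r.camera_params('scene');d=np.load('/tmp/scene.npz')['d']
for u,v in((397,322),(385,350),(370,368)):print(c['pose']@[(u-c['cx'])/c['fx']*d[v,u],(v-c['cy'])/c['fy']*d[v,u],d[v,u],1])
R=Ro.from_euler('xyz',[180,0,154],degrees=True).as_matrix()
p=np.array([263.0,539.3,231.3])
for q in([263,539,380],[537,183.5,380],[537,183.5,186]): print(R.T@(np.array(q)-p))
E
```

```text
[490.97981845 443.97874317 212.17596898   1.        ]
[542.49227821 461.5922496  206.47013024   1.        ]
[556.34928969 471.76578135 112.12873772   1.        ]
[-1.31511344e-01 -2.69638214e-01 -1.48700000e+02]
[-402.24202271 -199.67722745 -148.7       ]
[-402.24202271 -199.67722745   45.3       ]
```

>>> {"fn": "jog_arm", "kwargs": {"rows": [[[0,0,-50],[0,0,0]],[[0,0,-100],[0,0,0]],[[-34,-17,-120],[0,0,-0.1]],[[-78,-39,-120],[0,0,-0.2]],[[-122,-61,-120],[0,0,-0.3]],[[-166,-83,-120],[0,0,-0.4]],[[-210,-105,-120],[0,0,-0.5]],[[-254,-127,-120],[0,0,-0.599]],[[-298,-149,-120],[0,0,-0.599]],[[-342,-171,-120],[0,0,-0.599]]]}}

```text
time: 1.1
tool_pos: [496.1, 233.8, 350.9]
tcp_rot: [-180.0, -0.0, -171.7]
ft_force: [1.2, 1.1, 0.2]
finger_gap: 85.3
grip_force: 0.0
```

>>> {"fn": "jog_arm", "kwargs": {"rows": [[[0,0,0],[0,0,0]],[[0,0,0],[0,0,0]]]}}

```text
time: 1.3
tool_pos: [495.8, 234.6, 350.6]
tcp_rot: [180.0, -0.1, -171.8]
ft_force: [-0.5, -0.5, 0.4]
finger_gap: 85.3
grip_force: 0.0
```

```bash
cat > go.py <<'E'
from h import *
import sys
from scipy.spatial.transform import Rotation as Ro
s=r.sense();R=Ro.from_euler('xyz',s['tcp_rot'],degrees=True).as_matrix()
print(s['time'],s['tool_pos'],s['tcp_rot'],R.T@(np.array(eval(sys.argv[1]))-s['tool_pos']))
E
python3 go.py [537,183.5,260]
```

```text
1.3 [495.77632046 234.61602237 350.63036229] [ 1.79995351e+02 -7.64718169e-02 -1.71845140e+02] [-33.67700939 -56.45404357  90.58091449]
```

>>> {"fn": "jog_arm", "kwargs": {"rows": [[[-17,-28,0],[0,0,0]],[[-34,-56,0],[0,0,0]],[[-34,-56,40],[0,0,0]],[[-34,-56,80],[0,0,0]],[[-34,-56,80],[0,0,0]],[[-34,-56,80],[0,0,0]]]}}

```text
time: 1.9
tool_pos: [536.1, 186.3, 271.4]
tcp_rot: [180.0, -0.1, -171.6]
ft_force: [0.2, -0.3, 0.3]
finger_gap: 85.5
grip_force: 0.0
```

```bash
python3 - <<'E'
from h import *
a,_=snap('top');b,_=snap('scene')
s=lambda p,x,y:cv2.resize(p[y:y+150,x:x+120],(400,500),interpolation=2)
cv2.imwrite('pics/c2.png',np.hstack([s(a,130,100),s(b,240,140)]))
E
python3 go.py [537,183.5,186]
```

```text
2.0 [537.91993773 186.38690145 274.37480377] [ 179.97247344    0.22019367 -171.59961152] [ 1.67143765 -2.76399015 88.36771515]
```

View pics/c2.png

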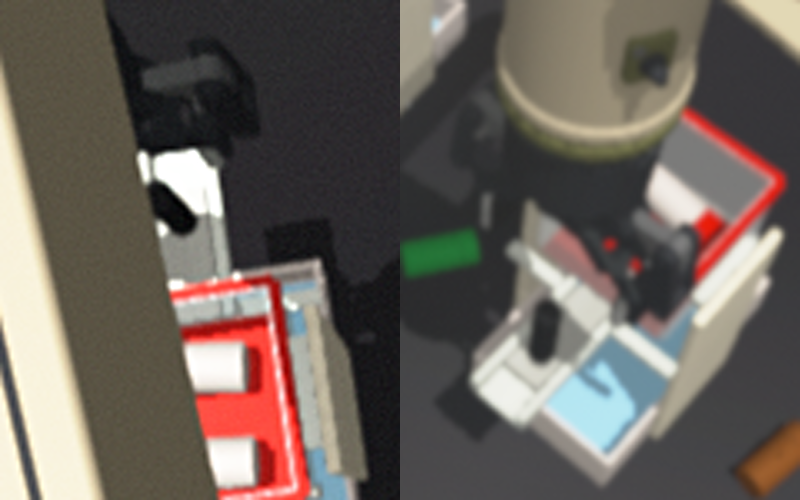

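Both views show the knob still upright, at (175,205) in the top crop and (545,330) in the scene crop, with the gripper hovering above it. I'll check that the reading is stable and that the projection agrees.

```bash
python3 - <<'E'
from h import *
C={n:r.camera_params(n) for n in('top','scene')};s=r.sense();print(s['time'],s['tool_pos'],s['tcp_rot'],s['qd'].round(2),s['ft_force'])
for n,x,y,o in(('top',130,100,0),('scene',240,140,400)):
    c=C[n]
    for q in(s['tool_pos'],[536.5,183.5,223],[536.5,183.5,160]):
        v=np.linalg.inv(c['pose'])@[*q,1]; print(n,o+(v[0]/v[2]*c['fx']+c['cx']-x)/.3,(v[1]/v[2]*c['fy']+c['cy']-y)/.3)
E
python3 go.py [536.5,183.5,186]
```

```text
2.0 [537.91993773 186.38690145 274.37480377] [ 179.97247344    0.22019367 -171.59961152] [-0.39 -0.4  -0.78  0.03 -0.38 -0.06] [ 0.18174017 -0.24698073  0.84093937]
top 119.44239202533672 166.0406957127383
top 150.88459821232107 194.69938983206686
top 177.15411375826886 221.391429178364
scene 550.3864077253868 274.57781113766896
scene 542.5751522961226 309.230460306326
scene 535.7653327747321 352.03533842739074
2.0 [537.91993773 186.38690145 274.37480377] [ 179.97247344    0.22019367 -171.59961152] [ 2.16606967 -2.69094438 88.36584932]
```

>>> {"fn": "jog_arm", "kwargs": {"rows": [[[1,-2,30],[0,0,0]],[[1,-2,60],[0,0,0]],[[1,-2,75],[0,0,0]],[[1,-2,85],[0,0,0]],[[1,-2,85],[0,0,0]],[[1,-2,85],[0,0,0]]]}}

```text
time: 2.6
tool_pos: [537.3, 183.3, 188.0]
tcp_rot: [180.0, 0.1, -171.7]
ft_force: [0.3, -0.3, -0.2]
finger_gap: 85.4
grip_force: 0.0
```

>>> {"fn": "jog_arm", "kwargs": {"rows": [[[0,0,0],[0,0,0]],[[0,0,0],[0,0,0]],[[0,0,0],[0,0,0]],[[0,0,0],[0,0,0]],[[0,0,0],[0,0,0]],[[0,0,0],[0,0,0]],[[0,0,0],[0,0,0]],[[0,0,0],[0,0,0]]], "grip": 10, "force": 30}}

```text
time: 3.4
tool_pos: [536.7, 182.5, 186.6]
tcp_rot: [-180.0, 0.0, -171.7]
ft_force: [0.1, -7.2, 3.7]
finger_gap: 17.0
grip_force: 30.2
```

>>> {"fn": "jog_arm", "kwargs": {"rows": [[[-3,-1,0],[0,0,0]],[[-6,-1,0],[0,0,0]],[[-9,-1,0],[0,0,0]],[[-12,-1,0],[0,0,0]],[[-15,-1,0],[0,0,0]],[[-18,-1,0],[0,0,0]],[[-21,-1,0],[0,0,0]],[[-24,-1,0],[0,0,0]],[[-27,-1,0],[0,0,0]],[[-27,-1,0],[0,0,0]]]}}

```text
time: 4.4
tool_pos: [564.2, 186.4, 186.6]
tcp_rot: [180.0, 0.1, -171.7]
ft_force: [0.9, 0.7, 3.9]
finger_gap: 17.3
grip_force: 30.4
```

```bash
python3 - <<'E'
from h import *
a,_=snap('top');b,_=snap('scene')
s=lambda p,x,y:cv2.resize(p[y:y+150,x:x+120],(400,500),interpolation=2)
cv2.imwrite('pics/c3.png',np.hstack([s(a,130,130),s(b,240,140)]))
s=r.sense();print(s['ft_force'],s['finger_gap'],s['grip_force'])
E
```

```text
[1.60516479 0.7637915  4.20934893] 17.21381599533576 30.35188525915146
```

View pics/c3.png

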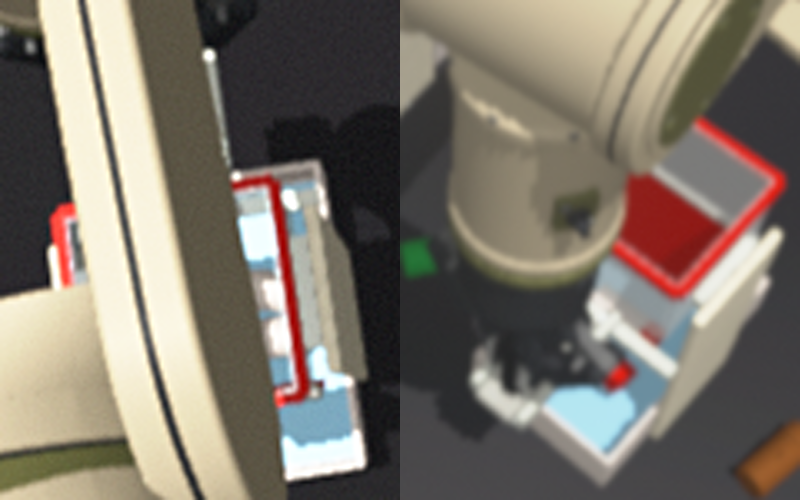

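The floor hangs open: the scene crop shows dark red below the rim at (670,240), and a red cap is visible in the tray at (615,375). Next I release the knob and back off.

>>> {"fn": "jog_arm", "kwargs": {"rows": [[[0,0,0],[0,0,0]],[[0,0,0],[0,0,0]],[[0,0,0],[0,0,0]],[[0,0,0],[0,0,0]],[[0,0,0],[0,0,0]],[[0,0,0],[0,0,0]]], "grip": 70}}

```text
time: 5.1
tool_pos: [563.3, 185.9, 186.2]
tcp_rot: [-180.0, -0.0, -171.7]
ft_force: [-0.7, -0.7, 0.3]
finger_gap: 69.7
grip_force: 0.0
```

>>> {"fn": "jog_arm", "kwargs": {"rows": [[[0,0,-20],[0,0,0]],[[0,0,-50],[0,0,0]],[[0,0,-90],[0,0,0]],[[0,0,-130],[0,0,0]],[[0,0,-165],[0,0,0]],[[20,45,-165],[0,0,0]],[[40,90,-165],[0,0,0]],[[60,135,-165],[0,0,0]],[[80,180,-165],[0,0,0]],[[100,225,-165],[0,0,0]]]}}

```text
time: 6.1
tool_pos: [430.6, 395.5, 351.5]
tcp_rot: [180.0, 0.0, -171.7]
ft_force: [0.1, 0.2, 0.4]
finger_gap: 70.0
grip_force: 0.0
```

>>> {"fn": "jog_arm", "kwargs": {"rows": [[[40,30,0],[0,0,0]],[[80,60,0],[0,0,0]],[[120,90,0],[0,0,0]],[[120,90,0],[0,0,0]],[[120,90,0],[0,0,0]],[[120,90,0],[0,0,0]],[[120,90,0],[0,0,0]],[[120,90,0],[0,0,0]]]}}

```text
time: 6.9
tool_pos: [301.3, 465.1, 351.1]
tcp_rot: [-180.0, -0.0, -171.8]
ft_force: [0.3, -0.3, 0.3]
finger_gap: 70.1
grip_force: 0.0
```

```bash
python3 - <<'E'
from h import *
a,_=snap('top');b,_=snap('scene')
s=lambda p,x,y,w,h:cv2.resize(p[y:y+h,x:x+w],(400,500),interpolation=2)
cv2.imwrite('pics/c4.png',np.hstack([s(a,130,130,120,150),s(b,245,150,120,150)]))
cv2.imwrite('pics/c5.png',cv2.resize(a,(800,600)))
E
```

```text
(no output)
```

View pics/c4.png

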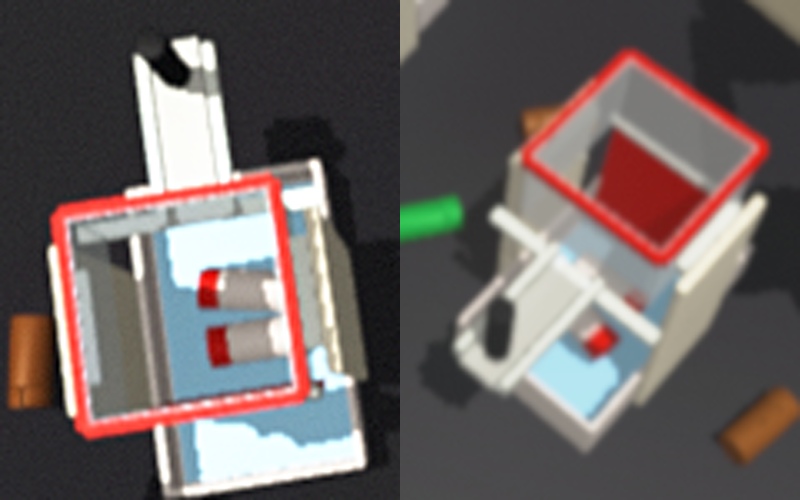

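View pics/c5.png

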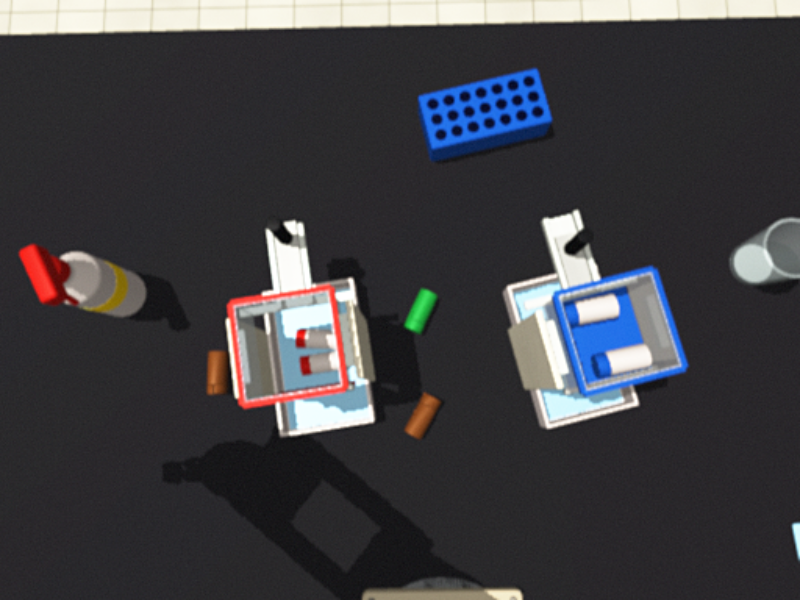

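Both red vials lie in the tray, at (240,288) and (245,342) in the top crop, and the floor hangs open. The knob is free, and the blue bin's floor is still shut with its vials inside, at (597,309) and (625,360).

```bash
python3 -c "
from bench import r
print(r.hand_in())"
```

```text
the job is handed in; nothing more can be done
None
```

The red bin is empty and handed in: I drew its bolt about 27 mm, the floor fell open, both red-capped vials lie in the tray, the knob is released, and the blue bin's floor stayed shut.

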